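# Find the copper-cored heat sink by weight and hold it over the board

## Robot

A 6-joint arm with a two-finger parallel gripper is mounted at the origin on the work surface. World frame = base frame: x ahead of the robot, y to its left, z up, the work surface at z = 0. Lengths are in m, angles in rad, forces in N, time in s.
With the tool pointing down it reaches from about 0.3 to 0.875 m from the base axis. Payload 6.4 kg.
Tool frame: the origin (TCP) lies at the very end of the fingers, on their centre line; the grasp point (between the pads) lies 19 mm behind it; z points along the fingers, y is the line along which they close (so a half turn about z gives the same grasp; the last joint's range is limited). The gripper opens to 85 mm and grips with 20 to 120 N. Pads are 22 mm wide; open, the fingers measure 114 mm over their backs; the gripper's body (76 mm by 85 mm) begins 54 mm behind the grasp point. The pads swing forward as they close: fully open they stand 13 mm farther back than shut.
Start: joints at [0.946, 0.181, 1.607, -0, 1.354, -0.206], TCP at [0.234, 0.525, 0.205] pointing down, gripper open.
Joint ranges: [-2.99, 2.99], [-0.89, 2.07], [0.3, 2.58], [-1.14, 4.28], [0, 2.63], [-3.12, 3.12]. Speed limits (rad/s): [2.57, 2.57, 3.01, 3.14, 3.14, 3.14].

## Interface

Orientations are given as a unit quaternion [w, x, y, z].
In Python, from rig import ctrl gives the robot as it stands. The module is installed in compiled form; this text tells all that it offers.
- The arm moves only by the tool step_arm, never from a script. Its argument "rows" is one flat list of numbers, 7 for each row, row after row: the shift along the tool's x, y, z normalised to -1 to 1, where 1 is 500 mm, then the turn, a rotation vector about the tool's x, y, z normalised to -1 to 1, where 1 is 2 pi rad, then the opening, from -1 (shut) to 1 (fully open), so that 0 is half open. A call has 1 to 5 rows; each row shifts and turns the commanded pose from where the row before left it, along the tool's axes as they then stand; what a row does not reach is not made up. A row lasts 1/10 s, in which the tool goes at most 50 mm and 8.59 degrees, less where a joint would pass 70% of its speed; a pose out of reach is approached as far as the arm can. A call with a number of a shift or a turn outside -1 to 1 is refused whole. A call with a gripper value outside its range is refused whole. The fingers move at their own pace and stop on an object; "squeeze" is the grip in N (left out, the last holds). Time passes only in rows, so rows that do not move let the fingers close. It gives the time, the measured TCP pose, the force, the opening and the grip force at its end, in the units of the state.
- ctrl.get_state(): the state, without advancing time (a new reading comes with each control period).
- ctrl.camera(name): name is "scene" or "top"; returns a dict with "frame" (420x560x3 uint8, blue, green, red), "range_z" (420x560 float32, m along the optical axis (not along the pixel's ray), 0 where there is no reading), "mtx" (3x3 intrinsics, pixels), "R" (3x3) and "t" (3): a world point X has camera coordinates R X + t. Camera axes: x right, y down, z forward; pixel columns grow to the right and rows downward; lengths in m; the calibration is good to about 2 mm. A picture is of the moment at which its call begins.
- ctrl.finish_job(): hands the job in; it is judged then, once.
The state is a dict: "time_s": time; "joint_pos": joint angles; "qd": joint speeds; "joint_torque": joint torques, N m; "ee_pos": TCP position; "eef_rot": TCP orientation; "ft_force": force on the tool from outside, world axes, zero at the start; "moment": the same for the moment, N m; "grip_width": finger opening in m; "grasp_force": force on a finger pad.
Only numpy, scipy, OpenCV 4.12 (cv2) and the standard library are available. Lean on these libraries where they do the work, as an engineer would, in place of code of your own. Each camera call takes 0.05 s, during which the arm holds its last target. There are 200 camera calls.

## Task

Take the small cooling fan off the heat sink on the blue pad and lay it flat, centred on the grey foam mat. Then compare the weights of the two look-alike heat sinks in the gripper: first lift the one on the blue pad at least 5 cm, set it back upright in the middle of its pad and let go, and only then lift the one on the yellow pad as high. Finish with the lighter one standing on its own pad, released, and the heavier (copper-cored) one still held in the gripper, level and still, about 8 cm above the copper chip plate of the green board; keep holding it at the end, and leave the tools and bottles around where they are.

Things in the scene. Friction and masses are not known exactly. Their poses are not given: they have to be found in the camera images.
- fan: black square cooling fan 60 x 60 mm, 25 mm high, grey rotor, 70 g, lying loose on top of the heat sink on the blue pad (its underside 60 mm above the table), its sides within 0.1 rad of the heat sink's; z up, origin at the centre of its underside
- sink_blue: heat sink on the blue pad: upright finned aluminium block 80 (its x) x 48 (its y) x 56 mm high, flat black side plates on its two +-y faces (grip these, across 48 mm), long silvery fins between them; z up, origin at the centre of its underside. Outwardly the same as the other one. One of the two (either one, drawn anew each time) hides a solid copper core and weighs 0.48 to 0.63 kg, the other 0.17 to 0.23 kg in all; the core has about 1 mm of play inside
- sink_yellow: heat sink on the yellow pad: upright finned aluminium block 80 (its x) x 48 (its y) x 56 mm high, flat black side plates on its two +-y faces (grip these, across 48 mm), long silvery fins between them; z up, origin at the centre of its underside. Outwardly the same as the other one. One of the two (either one, drawn anew each time) hides a solid copper core and weighs 0.48 to 0.63 kg, the other 0.17 to 0.23 kg in all; the core has about 1 mm of play inside
- pad_blue: blue flat pad lying fixed on the table, 110 (its x) x 76 (its y) x 4 mm thick, one heat sink stands centred on it, its x along the pad's x within 0.1 rad; origin at the centre of its underside, on the table. The two pads may lie either way round (left or right of the robot's middle)
- pad_yellow: yellow flat pad lying fixed on the table, 110 (its x) x 76 (its y) x 4 mm thick, one heat sink stands centred on it, its x along the pad's x within 0.1 rad; origin at the centre of its underside, on the table. The two pads may lie either way round (left or right of the robot's middle)
- foam: grey firm foam mat fixed on the table, 110 x 110 x 10 mm thick, where the fan goes; origin at the centre of its underside, on the table. Mat and green board lie farther from the robot than the pads, one on the left and one on the right, either way round
- board: green circuit board fixed on the table, 100 (its x) x 170 (its y) mm, upper face 8 mm above the table, small parts on it up to 14 mm; a square copper chip plate, 46 x 46 mm, in its middle; origin on the table under its middle
- chip (a point): centre of the top face of the copper chip plate on the green board, 12 mm above the table
- screwdriver: orange-handled screwdriver, 170 mm, lying on the table between the two pads; bystander, loose, to be left alone
- brush: dust brush with wooden handle, 190 mm, lying on the table at the left side; bystander, loose, to be left alone
- jar: closed round jar with black cap, 52 mm across, 60 mm high, at the right side; origin at the centre of its underside; bystander, loose, to be left alone
- wrench: steel wrench, 150 mm, lying on the table at the right side; bystander, loose, to be left alone
- spray: blue spray can, 52 mm across, 160 mm high, standing at the right; origin at the centre of its underside; bystander, loose, to be left alone

How it is judged:
On the way, in this order (a step that is already met when the one before it is completed fails the run):
1. the fan lies flat on the foam mat, released (horizontal distance between fan and foam below 0.03 m and height (world z) of fan below 0.018 m and angle between fan's own z axis and vertical below 0.12 rad and contact force between fan and the fingers below 0.1 N), for 0.2 s.
2. the heat sink of the blue pad is lifted clear (height (world z) of sink_blue above 0.045 m and contact force between sink_blue and the fingers above 1 N and contact force between sink_blue and pad_blue below 0.2 N and contact force between sink_blue and fan below 0.2 N), for 0.2 s.
3. it stands on the blue pad again, released (horizontal distance between sink_blue and pad_blue below 0.025 m and height (world z) of sink_blue below 0.009 m and angle between sink_blue's own z axis and vertical below 0.1 rad and contact force between sink_blue and the arm below 0.1 N and contact force between sink_blue and the fingers below 0.1 N), for 0.2 s.
4. the heat sink of the yellow pad is lifted clear (height (world z) of sink_yellow above 0.045 m and contact force between sink_yellow and the fingers above 1 N and contact force between sink_yellow and pad_yellow below 0.2 N and contact force between sink_yellow and fan below 0.2 N), for 0.2 s.
At the end, for the whole second after the job is handed in: Heavier sink gripped, level (0.15 rad), still, touching nothing else, underside 50-120 mm above the chip plate and within 30 mm of its middle; lighter one (under 3.5 N on its pad) upright, released, within 25 mm of its pad's middle; fan flat, released, within 30 mm of the mat's middle (all of step 1 and linear speed of fan below 0.03 m/s and ((contact force between sink_blue and the fingers above 1 N and horizontal distance between sink_blue and chip below 0.03 m and z of sink_blue in the frame of chip between 0.05 and 0.12 m and angle between sink_blue's own z axis and vertical below 0.15 rad and linear speed of each of sink_blue, sink_yellow below 0.03 m/s and contact force between sink_blue and board below 0.2 N and contact force between sink_blue and fan below 0.2 N and contact force between sink_blue and sink_yellow below 0.2 N and horizontal distance between sink_yellow and pad_yellow below 0.025 m and height (world z) of sink_yellow below 0.009 m and angle between sink_yellow's own z axis and vertical below 0.1 rad and contact force between sink_yellow and the arm below 0.1 N and contact force between sink_yellow and the fingers below 0.1 N and contact force between sink_yellow and pad_yellow between 0.8 and 3.5 N) or (contact force between sink_yellow and the fingers above 1 N and horizontal distance between sink_yellow and chip below 0.03 m and z of sink_yellow in the frame of chip between 0.05 and 0.12 m and angle between sink_yellow's own z axis and vertical below 0.15 rad and linear speed of each of sink_yellow, sink_blue below 0.03 m/s and contact force between sink_yellow and board below 0.2 N and contact force between sink_yellow and fan below 0.2 N and contact force between sink_yellow and sink_blue below 0.2 N and horizontal distance between sink_blue and pad_blue below 0.025 m and height (world z) of sink_blue below 0.009 m and angle between sink_blue's own z axis and vertical below 0.1 rad and contact force between sink_blue and the arm below 0.1 N and contact force between sink_blue and the fingers below 0.1 N and contact force between sink_blue and pad_blue between 0.8 and 3.5 N))); the arm keeps its last pose, push and grip.
It fails at once if the screwdriver is shifted by more than 30 mm (distance of screwdriver from where it was at the start of the episode above 0.03 m).
It fails at once if the brush is shifted by more than 30 mm (distance of brush from where it was at the start of the episode above 0.03 m).
It fails at once if the jar is shifted by more than 30 mm (distance of jar from where it was at the start of the episode above 0.03 m).
It fails at once if the wrench is shifted by more than 30 mm (distance of wrench from where it was at the start of the episode above 0.03 m).
It fails at once if the spray is shifted by more than 30 mm (distance of spray from where it was at the start of the episode above 0.03 m).
It also fails if it takes over 72 s, if anything falls off the work surface, if the arm or the gripper's body presses on something with over 40 N, if the wrist force passes 120 N, or if a joint passes its speed limit or range.

## Working session

There is one attempt and no reset: what is moved stays moved. The work goes in short steps, Python scripts to look and compute and a tool call to move; the robot and the scene stay as the last step left them, time stands still between calls to the robot, and variables do not carry over. Pictures are saved under pics/ and viewed, at most 10 in all, crops included, and the job is handed in when it is done.

Besides the shell and the picture viewer there is one more tool, called after "Call:" by a JSON object that holds its "method" and its "body". step_arm: Moves the arm, as the interface text tells. Scaled input: -1 to 1 covers 500 mm each way for a shift and 2 pi rad each way for a turn. Its arguments: {"type":"object","properties":{"rows":{"type":"array"},"squeeze":{"type":"number"}},"required":["rows"]}

```bash
mkdir -p pics; python3 - <<'E'
from rig import ctrl
import cv2,numpy as np
s=ctrl.get_state();print(s)
for n in("scene","top"):
    c=ctrl.camera(n);cv2.imwrite(f"pics/{n}0.png",c["frame"]);np.savez(f"{n}0.npz",**c);print(n,c["mtx"].tolist(),c["R"].round(3).tolist(),c["t"])
E
```

```text
{'time_s': 0.0, 'joint_pos': array([ 9.45666949e-01,  1.81562281e-01,  1.60799960e+00, -1.80778199e-06,
        1.35378787e+00, -2.06306007e-01]), 'qd': array([-8.89321877e-04, -2.28524375e-04, -5.63326571e-04,  5.94273659e-05,
        1.20527905e-03,  7.05213618e-04]), 'joint_torque': array([-2.72752979e-03, -4.44898117e+01, -3.51309335e+01, -5.59261316e-04,
        9.63793223e-03, -1.24305822e-05]), 'ee_pos': array([0.23347884, 0.52481766, 0.20457631]), 'eef_rot': array([-3.53991101e-04,  2.07884202e-01,  9.78153049e-01, -8.04075207e-04]), 'ft_force': array([-0.55887188,  0.82289946, -0.2983183 ]), 'moment': array([ 0.01342926, -0.01425292,  0.01360039]), 'grasp_force': 0.0, 'grip_width': 0.08543976083115012}
scene [[467.80377038358426, 0.0, 285.60013072156727], [0.0, 467.80377038358426, 208.64033166575376], [0.0, 0.0, 1.0]] [[-0.017, 1.0, -0.014], [0.658, 0.001, -0.753], [-0.753, -0.022, -0.658]] [ 0.04112764 -0.2746083   1.54515843]
top [[459.959479780338, 0.0, 267.5194226310566], [0.0, 459.959479780338, 205.6602271696406], [0.0, 0.0, 1.0]] [[-0.02, -1.0, -0.02], [-0.994, 0.023, -0.111], [0.111, 0.018, -0.994]] [-0.00539278  0.50129805  1.34218292]
```

View pics/top0.png

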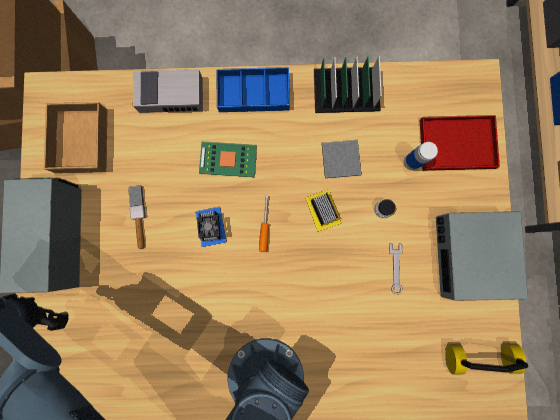

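View pics/scene0.png

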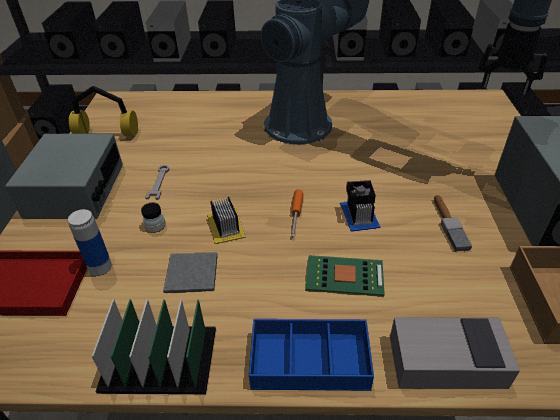

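The top view shows the blue pad with fan at (211,227), the yellow pad and sink at (323,210), the foam at (342,158) and the chip at (228,158). The screwdriver lies between the pads at (265,225). The scene view agrees.

```bash
cat > h.py <<'E'
import numpy as np,cv2
def cloud(c):
    K=c["mtx"];z=c["range_z"];v,u=np.indices(z.shape)
    P=np.stack([(u-K[0,2])*z/K[0,0],(v-K[1,2])*z/K[1,1],z],-1)
    W=(P-c["t"])@c["R"]; W[z<=0]=np.nan
    return W,cv2.cvtColor(c["frame"],cv2.COLOR_BGR2HSV)
def rect(p):
    (cx,cy),(w,h),a=cv2.minAreaRect((p[:,:2]*1000).astype(np.float32))
    if w<h: w,h,a=h,w,a+90
    return "n%d c=(%.1f,%.1f) size %.1fx%.1f long-axis %.1f deg, z med %.1f"%(len(p),cx,cy,w,h,(a+90)%180-90,np.median(p[:,2])*1000)
def near(W,c,r): return np.hypot(W[...,0]-c[0],W[...,1]-c[1])<r
E
python3 - <<'E'
from h import *
g={}
for n in("top","scene"):
    c=dict(np.load(f"{n}0.npz"));W,H=cloud(c);z=W[...,2];h,s,v=H[...,0],H[...,1],H[...,2]
    if n=="top":
        for k,(u,q) in dict(blue=(211,227),yellow=(323,210),foam=(342,158),chip=(228,158)).items():
            g[k]=W[q,u];print(k,W[q,u].round(4))
    m={"fan":near(W,g["blue"],.07)&(z>.07),"sinkB":near(W,g["blue"],.07)&(z>.03)&(z<.07),"padB":near(W,g["blue"],.09)&(z<.02)&(h>100)&(h<125)&(s>130),
     "sinkY":near(W,g["yellow"],.07)&(z>.045),"padY":near(W,g["yellow"],.09)&(z<.02)&(h>23)&(h<34)&(s>150),
     "foam":near(W,g["foam"],.09)&(z>.005)&(z<.03)&(s<60),"chip":near(W,g["chip"],.04)&(h<15)&(s>100)&(z<.05),"board":near(W,g["chip"],.12)&(h>50)&(h<85)&(s>80),
     "driver":near(W,g["blue"]*.5+g["yellow"]*.5,.13)&(z>.005)&(h<15)&(s>190)}
    for k,q in m.items():
        p=W[q]; print(n,k,rect(p) if len(p)>5 else len(p), "zq",np.percentile(p[:,2]*1000,[5,95]).round(1) if len(p)>5 else "")
t=cv2.imread("pics/top0.png");s=cv2.imread("pics/scene0.png")
cv2.imwrite("pics/crop0.png",np.vstack([np.hstack([cv2.resize(t[185:260,175:275],(400,300),interpolation=2),cv2.resize(t[175:250,280:380],(400,300),interpolation=2)]),np.hstack([cv2.resize(s[170:245,310:410],(400,300),interpolation=2),cv2.resize(s[180:255,180:280],(400,300),interpolation=2)])]))
E
```

```text
blue [0.4374 0.1452 0.0826]
yellow [ 0.4817 -0.1778  0.0551]
foam [ 0.6438 -0.2455  0.0096]
chip [0.6526 0.102  0.0093]
top fan n330 c=(440.3,154.7) size 60.6x60.3 long-axis -84.4 deg, z med 81.6 zq [71.  88.1]
top sinkB n243 c=(444.8,153.8) size 80.7x58.6 long-axis 5.7 deg, z med 56.4 zq [33.3 69.3]
top padB n292 c=(444.9,157.2) size 108.0x74.6 long-axis 10.2 deg, z med 3.1 zq [-1.1  7.8]
top sinkY n421 c=(487.4,-182.2) size 78.2x48.3 long-axis 21.8 deg, z med 55.3 zq [48.5 62.1]
top padY n381 c=(486.6,-182.9) size 109.6x75.4 long-axis 18.0 deg, z med 3.2 zq [-1.6  8.1]
top foam n1185 c=(642.6,-242.8) size 110.0x109.4 long-axis -86.8 deg, z med 9.5 zq [ 5.8 13.9]
top chip n219 c=(650.9,103.8) size 46.6x45.3 long-axis -6.0 deg, z med 11.3 zq [ 6.2 15.6]
top board n1235 c=(650.1,104.3) size 169.3x99.6 long-axis 85.2 deg, z med 7.2 zq [ 2.7 12. ]
top driver n190 c=(408.5,-2.1) size 83.8x25.0 long-axis -5.3 deg, z med 21.1 zq [13.9 27.6]
scene fan n505 c=(439.4,152.4) size 64.9x61.4 long-axis 4.5 deg, z med 82.1 zq [72.1 88. ]
scene sinkB n379 c=(447.1,151.1) size 79.4x59.7 long-axis 10.4 deg, z med 54.6 zq [32.7 68.2]
scene padB n311 c=(445.4,157.0) size 111.5x76.1 long-axis 9.7 deg, z med 5.3 zq [2.8 8.5]
scene sinkY n476 c=(488.5,-183.7) size 83.2x48.4 long-axis 22.0 deg, z med 57.1 zq [48.4 63.1]
scene padY n331 c=(485.8,-185.1) size 116.8x75.0 long-axis 17.4 deg, z med 5.7 zq [2.3 8.2]
scene foam n1845 c=(642.3,-244.4) size 112.9x109.3 long-axis 3.8 deg, z med 11.6 zq [ 8.7 14. ]
scene chip n330 c=(650.0,101.6) size 49.1x43.0 long-axis -5.2 deg, z med 13.4 zq [10.7 15.5]
scene board n1877 c=(650.1,102.4) size 168.7x102.3 long-axis 84.8 deg, z med 9.4 zq [ 6.9 12. ]
scene driver n209 c=(409.9,-3.5) size 84.5x24.1 long-axis -3.8 deg, z med 24.6 zq [15.2 28.4]
```

View pics/crop0.png

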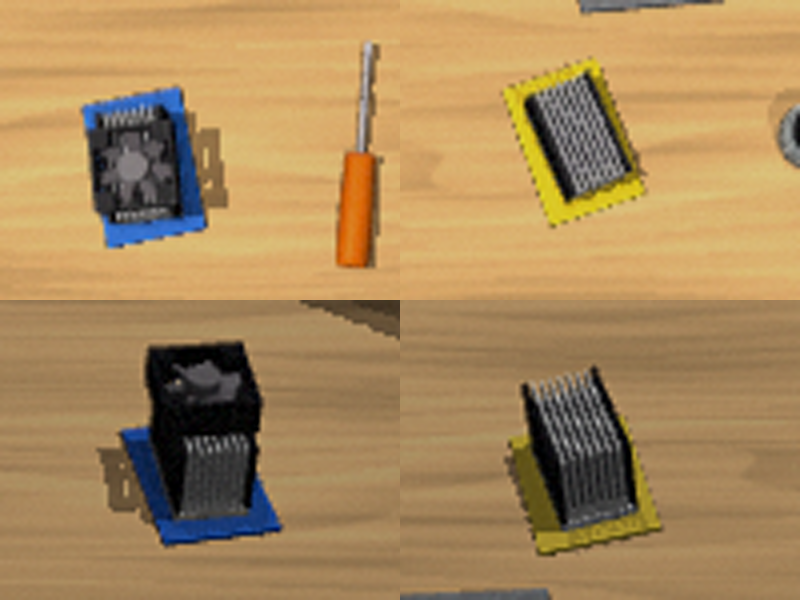

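The crop confirms the fan sits on the blue sink, roughly aligned with it, and the yellow sink is turned about 22° with its fins lengthwise. The measured sizes match the text: fan 60x60 with its top near 85, sink 80x48, foam 110 at z 10, chip 46 at z 12. Next is the approach to the fan.

```bash
cat >> h.py <<'E'
from scipy.spatial.transform import Rotation as Ro
def plan(x,y,z,yaw,n):
    """x,y,z mm; yaw of tool y axis deg (mod 180); rows needed from measured pose, tool pointing down"""
    from rig import ctrl
    s=ctrl.get_state();p=s["ee_pos"]*1000;q=s["eef_rot"];R=Ro.from_quat([*q[1:],q[0]])
    Y=R.as_matrix()[:,1];psi=np.degrees(np.arctan2(Y[1],Y[0]));d=(yaw-psi+90)%180-90
    a=np.radians(psi+d);G=Ro.from_matrix(np.array([[np.sin(-a)*-1*-1,np.cos(a),0],[np.cos(a),np.sin(a),0],[0,0,-1]]))
    rv=(R.inv()*G).as_rotvec()/n;D=(np.array([x,y,z])-p)/n
    print("t",s["time_s"],"pos",p.round(1),"yaw",psi.round(1),"tilt",np.degrees(np.arccos(-R.as_matrix()[2,2])).round(2),"F",s["ft_force"].round(2),"w",round(s["grip_width"]*1000,1),"g",round(s["grasp_force"],1),"j6",s["joint_pos"][5].round(2))
    for i in range(n): print((R.inv().apply(D)/500).round(4),(rv/2/np.pi).round(4)); R=R*Ro.from_rotvec(rv)
E
python3 -c "
from h import *
plan(440,153.5,120,95.2,12)"
```

```text
t 0.1 pos [233.5 524.8 204.7] yaw 66.0 tilt 0.09 F [ 0.58 -0.29 -0.75] w 85.3 g 0.0 j6 -0.21
[-0.0566 -0.0425  0.0142] [-0.     -0.     -0.0068]
[-0.0548 -0.0449  0.0142] [-0.     -0.     -0.0068]
[-0.0528 -0.0472  0.0142] [-0.     -0.     -0.0068]
[-0.0508 -0.0494  0.0142] [-0.     -0.     -0.0068]
[-0.0486 -0.0515  0.0142] [-0.     -0.     -0.0068]
[-0.0464 -0.0535  0.0141] [-0.     -0.     -0.0068]
[-0.0441 -0.0554  0.0141] [-0.     -0.     -0.0068]
[-0.0417 -0.0573  0.0141] [-0.     -0.     -0.0068]
[-0.0392 -0.059   0.0141] [-0.     -0.     -0.0068]
[-0.0367 -0.0606  0.0141] [-0.     -0.     -0.0068]
[-0.0341 -0.0621  0.0141] [-0.     -0.     -0.0068]
[-0.0314 -0.0635  0.0141] [-0.     -0.     -0.0068]
```

Call:
{"method": "step_arm", "body": {"rows": [-0.057,-0.042,0.014,0,0,-0.0068,1,-0.055,-0.045,0.014,0,0,-0.0068,1,-0.053,-0.047,0.014,0,0,-0.0068,1,-0.051,-0.049,0.014,0,0,-0.0068,1,-0.049,-0.052,0.014,0,0,-0.0068,1], "squeeze": 30}}

```text
time_s: 0.6
ee_pos: [0.3209, 0.3693, 0.1699]
eef_rot: [-0.0, 0.101, 0.995, -0.0]
ft_force: [1.5, 0.7, -1.4]
grip_width: 0.0855
grasp_force: 0.0
```

Call:
{"method": "step_arm", "body": {"rows": [-0.046,-0.054,0.014,0,0,-0.0068,1,-0.044,-0.055,0.014,0,0,-0.0068,1,-0.042,-0.057,0.014,0,0,-0.0068,1,-0.039,-0.059,0.014,0,0,-0.0068,1,-0.037,-0.061,0.014,0,0,-0.0068,1]}}

```text
time_s: 1.1
ee_pos: [0.4073, 0.2146, 0.135]
eef_rot: [-0.0, -0.005, 1.0, -0.0]
ft_force: [-0.4, 0.9, 0.6]
grip_width: 0.0856
grasp_force: 0.0
```

Call:
{"method": "step_arm", "body": {"rows": [-0.034,-0.062,0.014,0,0,-0.0068,1,-0.031,-0.063,0.014,0,0,-0.0068,1,0,0,0,0,0,0,1,0,0,0,0,0,0,1]}}

```text
time_s: 1.5
ee_pos: [0.4412, 0.154, 0.121]
eef_rot: [-0.001, -0.046, 0.999, 0.0]
ft_force: [-0.7, -0.8, 0.1]
grip_width: 0.0853
grasp_force: 0.0
```

```bash
python3 -c "
from h import *
plan(440,153.5,63,95.2,2)"
```

```text
t 1.5 pos [441.2 154.  121. ] yaw 95.2 tilt 0.08 F [-0.66 -0.79  0.12] w 85.3 g 0.0 j6 -1.58
[ 0.0011 -0.0004  0.058 ] [ 0.     -0.0001  0.    ]
[ 0.0012 -0.0004  0.058 ] [ 0.     -0.0001  0.    ]
```

Call:
{"method": "step_arm", "body": {"rows": [0.001,0,0.058,0,0,0,1,0.001,0,0.058,0,0,0,1,0,0,0,0,0,0,1,0,0,0,0,0,0,0,0,0,0,0,0,0,0]}}

```text
time_s: 2.0
ee_pos: [0.4414, 0.1551, 0.065]
eef_rot: [0.001, -0.047, 0.999, 0.0]
ft_force: [-0.0, 0.4, 0.5]
grip_width: 0.0593
grasp_force: 0.0
```

Call:
{"method": "step_arm", "body": {"rows": [0,0,0,0,0,0,0,0,0,0,0,0,0,0,0,0,0,0,0,0,0,0,0,0,0,0,0,0]}}

```text
time_s: 2.4
ee_pos: [0.4407, 0.1544, 0.0638]
eef_rot: [0.0, -0.047, 0.999, 0.0]
ft_force: [0.8, -0.1, -0.7]
grip_width: 0.0427
grasp_force: 0.0
```

```bash
python3 -c "
from h import *
plan(440,153.5,145,95.2,3)"
```

```text
t 2.4 pos [440.7 154.4  63.8] yaw 95.4 tilt 0.03 F [ 0.82 -0.13 -0.67] w 42.7 g 0.0 j6 -1.58
[ 0.0005 -0.0006 -0.0541] [0.     0.     0.0002]
[ 0.0005 -0.0006 -0.0541] [0.     0.     0.0002]
[ 0.0005 -0.0006 -0.0541] [0.     0.     0.0002]
```

```bash
python3 - <<'E'
from rig import ctrl
from h import *
a=ctrl.camera("top");b=ctrl.camera("scene")
t=a["frame"];s=b["frame"]
cv2.imwrite("pics/g1.png",np.hstack([cv2.resize(t[150:300,130:280],(400,400)),cv2.resize(s[130:280,280:430],(400,400))]))
E
```

```text
(no output)
```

View pics/g1.png

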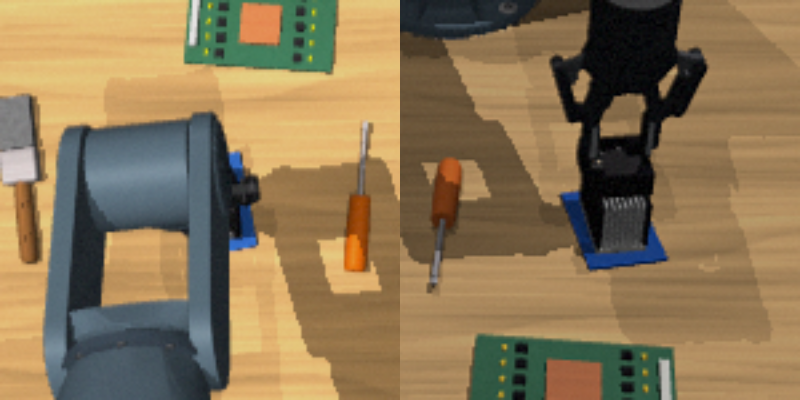

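The fingers seem to reach the fan at scene crop (590–655, 150), but the width says they closed on nothing. I'll measure the fan and fingertips by depth.

```bash
python3 - <<'E'
from rig import ctrl
from h import *
b=ctrl.camera("scene");W,H=cloud(b);z=W[...,2]
c=np.array([.443,.155])
for lo in range(0,150,8):
    m=near(W,c,.1)&(z>lo/1000)&(z<=(lo+8)/1000)&(H[...,1]<130)
    p=W[m]*1000
    if len(p)>3: print(lo,len(p),"x",np.percentile(p[:,0],[2,98]).round(),"y",np.percentile(p[:,1],[2,98]).round())
s=b["frame"];cv2.imwrite("pics/g2.png",cv2.resize(s[150:240,320:410],(600,600),interpolation=2))
E
```

```text
0 1756 x [365. 535.] y [ 63. 246.]
8 80 x [423. 486.] y [129. 181.]
16 44 x [418. 485.] y [128. 178.]
24 53 x [415. 486.] y [128. 180.]
32 48 x [440. 485.] y [130. 180.]
40 49 x [467. 486.] y [134. 181.]
48 59 x [419. 485.] y [140. 182.]
56 94 x [412. 486.] y [126. 183.]
64 57 x [411. 471.] y [120. 184.]
72 124 x [411. 472.] y [121. 180.]
80 179 x [409. 471.] y [123. 183.]
88 20 x [411. 470.] y [122. 178.]
96 20 x [436. 455.] y [123. 188.]
104 28 x [432. 455.] y [120. 184.]
112 32 x [429. 455.] y [119. 186.]
120 27 x [433. 454.] y [119. 187.]
128 29 x [430. 455.] y [116. 189.]
136 43 x [433. 457.] y [109. 205.]
144 84 x [426. 457.] y [106. 202.]
```

View pics/g2.png

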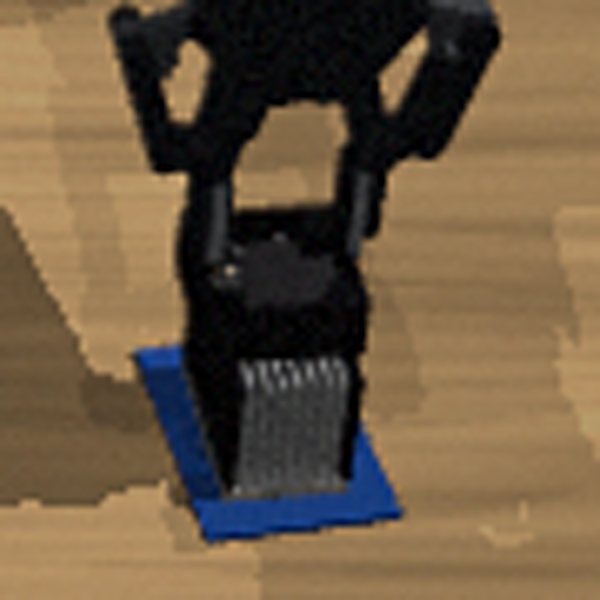

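```bash
python3 - <<'E'
from rig import ctrl
from h import *
b=ctrl.camera("scene");W,H=cloud(b)
for u in (351,353,373,375):
  for v in range(172,202,2): print(u,v,(W[v,u]*1000).round(),b["frame"][v,u])
s=ctrl.get_state();print(s["ee_pos"],s["joint_pos"],s["grip_width"],s["grasp_force"])
E
```

```text
351 172 [455. 123. 148.] [10  7  9]
351 174 [454. 124. 141.] [9 8 2]
351 176 [457. 124. 138.] [6 1 0]
351 178 [449. 125. 126.] [12  9 10]
351 180 [450. 126. 120.] [12 10 11]
351 182 [452. 126. 116.] [24 19 19]
351 184 [451. 126. 109.] [30 28 24]
351 186 [449. 127. 101.] [38 37 34]
351 188 [454. 127.  99.] [54 54 51]
351 190 [423. 132.  68.] [4 7 8]
351 192 [426. 132.  64.] [16 15 14]
351 194 [462. 127.  86.] [0 7 9]
351 196 [470. 127.  87.] [5 4 6]
351 198 [469. 127.  80.] [1 5 8]
351 200 [469. 128.  73.] [7 3 5]
353 172 [455. 128. 148.] [8 2 4]
353 174 [455. 128. 142.] [15 13 12]
353 176 [454. 129. 136.] [17 14 14]
353 178 [456. 129. 131.] [53 53 51]
353 180 [453. 130. 123.] [55 52 50]
353 182 [452. 131. 115.] [59 57 56]
353 184 [452. 131. 109.] [61 59 58]
353 186 [453. 131. 104.] [45 44 42]
353 188 [453. 132.  98.] [37 34 34]
353 190 [411. 139.  58.] [50 51 52]
353 192 [414. 139.  54.] [47 49 47]
353 194 [462. 132.  87.] [8 0 1]
353 196 [470. 131.  87.] [ 8 10  6]
353 198 [469. 132.  80.] [2 2 0]
353 200 [466. 133.  71.] [6 9 9]
373 172 [449. 176. 143.] [13 11 10]
373 174 [445. 177
[... 490 characters left out ...]
80. 145.] [10  6  7]
375 174 [449. 181. 137.] [12  8  7]
375 176 [449. 182. 132.] [40 37 37]
375 178 [444. 184. 122.] [26 24 24]
375 180 [444. 184. 116.] [25 25 23]
375 182 [444. 185. 109.] [14 14 12]
375 184 [445. 185. 104.] [14 10  6]
375 186 [326. 212.   3.] [ 82 120 151]
375 188 [338. 210.   6.] [ 72 105 132]
375 190 [340. 210.   1.] [ 75 112 142]
375 192 [350. 209.   2.] [ 68 100 127]
375 194 [363. 207.   5.] [46 66 80]
375 196 [367. 207.   2.] [35 51 64]
375 198 [376. 206.   2.] [ 55  81 103]
375 200 [384. 205.   2.] [ 80 117 147]
[0.44045358 0.15433973 0.06350813] [ 8.18813679e-02  1.28030930e-01  1.98767900e+00 -6.85884130e-06
  1.02592999e+00 -1.58269902e+00] 0.04264012183481895 0.0
```

```bash
python3 - <<'E'
from rig import ctrl
from h import *
for nm in("scene","top"):
    b=dict(np.load(nm+"0.npz"));W,H=cloud(b)
    P=W.reshape(-1,3);p=P[(np.hypot(P[:,0]-.2335,P[:,1]-.5248)<.09)&(P[:,2]>.12)]*1000
    print(nm,len(p))
    for lo in range(120,330,10):
        q=p[(p[:,2]>lo)&(p[:,2]<=lo+10)]
        if len(q): print(lo,len(q),q.min(0).round(),q.max(0).round())
for nm in("scene","top"):
    b=ctrl.camera(nm);W,H=cloud(b)
    P=W.reshape(-1,3);p=P[(np.hypot(P[:,0]-.4407,P[:,1]-.1544)<.055)&(P[:,2]>.09)]*1000
    print(nm,"now")
    for lo in range(90,200,5):
        q=p[(p[:,2]>lo)&(p[:,2]<=lo+5)]
        if len(q): print(lo,len(q),q.min(0).round(),q.max(0).round())
E
```

```text
scene 3604
120 30 [273. 552. 120.] [317. 556. 130.]
130 30 [271. 551. 130.] [316. 556. 140.]
140 29 [277. 552. 140.] [317. 557. 150.]
150 34 [270. 552. 150.] [317. 557. 160.]
160 34 [272. 553. 160.] [317. 556. 170.]
170 30 [273. 552. 171.] [315. 558. 179.]
180 47 [269. 552. 181.] [317. 600. 190.]
190 113 [273. 552. 190.] [317. 604. 195.]
240 6 [217. 479. 244.] [264. 564. 249.]
250 41 [214. 470. 250.] [265. 573. 259.]
260 49 [213. 471. 260.] [266. 573. 270.]
270 49 [215. 470. 270.] [264. 573. 280.]
280 53 [209. 465. 280.] [268. 583. 290.]
290 142 [200. 452. 290.] [276. 587. 300.]
300 146 [192. 451. 300.] [276. 586. 310.]
310 206 [196. 454. 310.] [274. 586. 320.]
320 163 [213. 455. 320.] [275. 586. 330.]
top 1925
120 31 [274. 554. 120.] [317. 559. 130.]
130 27 [272. 554. 130.] [315. 558. 140.]
140 37 [272. 554. 140.] [318. 559. 150.]
150 23 [273. 554. 150.] [313. 559. 160.]
160 35 [271. 554. 160.] [316. 559. 170.]
170 34 [272. 554. 170.] [316. 559. 180.]
180 177 [273. 554. 180.] [317. 601. 190.]
190 57 [273. 555. 190.] [314. 602. 195.]
240 8 [220. 477. 243.] [263. 566. 250.]
250 16 [21
[... 975 characters left out ...]
70.]
170 49 [428. 103. 170.] [463. 208. 175.]
175 42 [440. 104. 175.] [463. 207. 180.]
180 66 [435. 102. 180.] [461. 208. 185.]
185 75 [436. 102. 185.] [462. 209. 190.]
190 82 [429. 102. 190.] [463. 209. 195.]
195 117 [429. 100. 195.] [463. 209. 200.]
top now
105 1 [438. 122. 106.] [438. 122. 106.]
135 2 [436. 115. 140.] [439. 121. 140.]
140 5 [433. 117. 141.] [441. 120. 145.]
145 7 [435. 101. 145.] [457. 117. 150.]
150 4 [435. 103. 151.] [435. 111. 154.]
155 1 [437. 110. 156.] [437. 110. 156.]
175 7 [435. 100. 178.] [454. 107. 180.]
180 2 [435. 104. 182.] [456. 105. 184.]
185 3 [438. 101. 186.] [456. 107. 190.]
190 9 [442. 101. 191.] [450. 114. 194.]
195 14 [440. 102. 195.] [450. 113. 200.]
```

The fingertips measure z≈95 where the reported TCP is 64, and 243 at the start where it was 205. So the real tips stand about 25 mm (shut) to 38 mm (open) above the reported TCP. The fingers closed above the fan and the fan has not moved. I'll open, go lower to reported z≈30, and grip again.

Call:
{"method": "step_arm", "body": {"rows": [0,0,0,0,0,0,1,0,0,0,0,0,0,1,0,0,0,0,0,0,1,0,0,0,0,0,0,1,0,0,0,0,0,0,1]}}

```text
time_s: 3.2
ee_pos: [0.4405, 0.1544, 0.0635]
eef_rot: [-0.0, -0.047, 0.999, -0.0]
ft_force: [-0.4, -0.5, -0.3]
grip_width: 0.0854
grasp_force: 0.0
```

Call:
{"method": "step_arm", "body": {"rows": [0,0,0.033,0,0,0,1,0,0,0.033,0,0,0,1,0,0,0,0,0,0,1,0,0,0,0,0,0,0,0,0,0,0,0,0,0]}}

```text
time_s: 3.7
ee_pos: [0.4411, 0.1544, 0.0313]
eef_rot: [0.001, -0.047, 0.999, -0.0]
ft_force: [-4.9, -1.0, 26.3]
grip_width: 0.0596
grasp_force: 30.4
```

Call:
{"method": "step_arm", "body": {"rows": [0,0,0,0,0,0,0,0,0,0,0,0,0,0,0,0,0,0,0,0,0,0,0,0,0,0,0,0]}}

```text
time_s: 4.1
ee_pos: [0.4413, 0.1545, 0.0314]
eef_rot: [0.001, -0.047, 0.999, 0.0]
ft_force: [-1.2, 0.1, 5.8]
grip_width: 0.0596
grasp_force: 33.8
```

Call:
{"method": "step_arm", "body": {"rows": [0,0,-0.04,0,0,0,0,0,0,-0.06,0,0,0,0,0,0,-0.06,0,0,0,0,0,0,-0.04,0,0,0,0,0,0,0,0,0,0,0]}}

```text
time_s: 4.6
ee_pos: [0.4427, 0.1546, 0.1334]
eef_rot: [0.003, -0.047, 0.999, 0.0]
ft_force: [0.3, -0.5, -0.3]
grip_width: 0.0592
grasp_force: 33.1
```

```bash
python3 - <<'E'
from h import *
from rig import ctrl
plan(642.5,-243.6,130,93.6,14)
b=ctrl.camera("scene");W,H=cloud(b);z=W[...,2]
m=near(W,(.441,.154),.055)
for lo in range(60,200,6):
    p=W[m&(z>lo/1000)&(z<=(lo+6)/1000)]*1000
    if len(p): print(lo,len(p),p.min(0).round(),p.max(0).round())
E
```

```text
t 4.6 pos [442.7 154.6 133.4] yaw 95.4 tilt 0.35 F [ 0.31 -0.47 -0.32] w 59.2 g 33.1 j6 -1.58
[-0.0231 -0.0593  0.0006] [0.     0.0001 0.0004]
[-0.0232 -0.0593  0.0006] [0.     0.0001 0.0004]
[-0.0233 -0.0592  0.0006] [0.     0.0001 0.0004]
[-0.0235 -0.0592  0.0006] [0.     0.0001 0.0004]
[-0.0236 -0.0591  0.0006] [0.     0.0001 0.0004]
[-0.0237 -0.0591  0.0006] [0.     0.0001 0.0004]
[-0.0239 -0.059   0.0006] [0.     0.0001 0.0004]
[-0.024  -0.059   0.0006] [0.     0.0001 0.0004]
[-0.0241 -0.0589  0.0006] [0.     0.0001 0.0004]
[-0.0243 -0.0588  0.0005] [0.     0.0001 0.0004]
[-0.0244 -0.0588  0.0005] [0.     0.0001 0.0004]
[-0.0245 -0.0587  0.0005] [0.     0.0001 0.0004]
[-0.0247 -0.0587  0.0005] [0.     0.0001 0.0004]
[-0.0248 -0.0586  0.0005] [0.     0.0001 0.0004]
60 154 [404. 128.  60.] [486. 184.  65.]
162 44 [412. 118. 163.] [474. 185. 168.]
168 75 [408. 114. 168.] [474. 194. 174.]
174 151 [409. 110. 174.] [473. 196. 180.]
180 181 [410. 111. 180.] [474. 197. 186.]
186 221 [408. 111. 186.] [474. 197. 192.]
192 39 [424. 111. 192.] [459. 197. 198.]
198 29 [428. 112. 198.] [458. 196. 204.]
```

Call:
{"method": "step_arm", "body": {"rows": [-0.023,-0.059,0,0,0,0,0,-0.023,-0.059,0,0,0,0,0,-0.023,-0.059,0,0,0,0,0,-0.024,-0.059,0,0,0,0,0,-0.024,-0.059,0,0,0,0,0]}}

```text
time_s: 5.15
ee_pos: [0.5116, 0.0121, 0.1283]
eef_rot: [-0.002, -0.047, 0.999, 0.0]
ft_force: [0.4, -0.6, -0.3]
grip_width: 0.0596
grasp_force: 33.1
```

Call:
{"method": "step_arm", "body": {"rows": [-0.024,-0.059,0,0,0,0,0,-0.024,-0.059,0,0,0,0,0,-0.024,-0.059,0,0,0,0,0,-0.024,-0.059,0,0,0,0,0,-0.024,-0.059,0,0,0,0,0]}}

```text
time_s: 5.65
ee_pos: [0.5853, -0.1289, 0.1279]
eef_rot: [-0.002, -0.047, 0.999, 0.001]
ft_force: [0.7, -0.9, -0.2]
grip_width: 0.0597
grasp_force: 33.1
```

Call:
{"method": "step_arm", "body": {"rows": [-0.024,-0.059,0,0,0,0,0,-0.024,-0.059,0,0,0,0,0,-0.024,-0.059,0,0,0,0,0,-0.024,-0.059,0,0,0,0,0,0,0,0,0,0,0,0]}}

```text
time_s: 6.15
ee_pos: [0.6448, -0.2446, 0.1275]
eef_rot: [-0.001, -0.045, 0.999, 0.0]
ft_force: [-0.5, 0.4, -1.3]
grip_width: 0.0595
grasp_force: 33.1
```

Call:
{"method": "step_arm", "body": {"rows": [0,0,0.05,0,0,0,0,0,0,0.05,0,0,0,0,0,0,0.05,0,0,0,0,0,0,0.05,0,0,0,0,0,0,0,0,0,0,0]}}

```text
time_s: 6.65
ee_pos: [0.6404, -0.238, 0.0239]
eef_rot: [-0.005, -0.047, 0.999, 0.003]
ft_force: [-1.1, 1.4, -1.5]
grip_width: 0.0594
grasp_force: 33.0
```

```bash
python3 - <<'E'
from h import *
from rig import ctrl
plan(644,-242,-17,93.6,2)
for nm in("scene","top"):
    W,H=cloud(ctrl.camera(nm));z=W[...,2]
    p=W[near(W,(.6425,-.2436),.06)&(z>.03)&(z<.1)]*1000
    for lo in range(30,100,6):
        q=p[(p[:,2]>lo)&(p[:,2]<=lo+6)]
        if len(q): print(nm,lo,len(q),q.min(0).round(),q.max(0).round())
E
```

```text
t 6.65 pos [ 640.4 -238.    23.9] yaw 95.4 tilt 0.65 F [-1.08  1.38 -1.45] w 59.4 g 33.0 j6 -2.19
[-0.0036 -0.0046  0.0408] [ 0.0005 -0.0007  0.0025]
[-0.0035 -0.0044  0.0408] [ 0.0005 -0.0007  0.0025]
scene 48 10 [ 637. -254.   52.] [ 668. -208.   54.]
scene 54 61 [ 620. -268.   54.] [ 672. -202.   60.]
scene 60 111 [ 608. -278.   60.] [ 672. -199.   66.]
scene 66 220 [ 609. -280.   66.] [ 672. -196.   72.]
scene 72 206 [ 607. -282.   72.] [ 672. -195.   78.]
scene 78 196 [ 609. -280.   78.] [ 671. -194.   84.]
scene 84 38 [ 634. -281.   84.] [ 657. -196.   90.]
scene 90 21 [ 638. -285.   91.] [ 656. -195.   96.]
scene 96 16 [ 642. -290.   97.] [ 657. -190.   99.]
top 72 2 [ 629. -264.   75.] [ 669. -205.   76.]
top 78 8 [ 621. -269.   78.] [ 631. -261.   84.]
```

Call:
{"method": "step_arm", "body": {"rows": [-0.004,-0.005,0.025,0,0,0,0,-0.003,-0.004,0.025,0,0,0,0,0,0,0.014,0,0,0,0,0,0,0,0,0,0,0,0,0,0,0,0,0,0]}}

```text
time_s: 7.25
ee_pos: [0.6487, -0.2453, -0.0018]
eef_rot: [-0.0, -0.047, 0.999, 0.0]
ft_force: [0.2, -0.2, -0.4]
grip_width: 0.0594
grasp_force: 33.1
```

```bash
python3 -c "
from h import *
plan(644,-242,-18,95.4,2)"
```

```text
t 7.25 pos [ 648.7 -245.3   -1.8] yaw 95.4 tilt 0.03 F [ 0.17 -0.23 -0.41] w 59.4 g 33.1 j6 -2.2
[0.0044 0.0037 0.0162] [ 0. -0. -0.]
[0.0044 0.0037 0.0162] [ 0. -0. -0.]
```

Call:
{"method": "step_arm", "body": {"rows": [0.004,0.004,0.014,0,0,0,0,0.004,0.004,0.014,0,0,0,0,0,0,0.003,0,0,0,0,0,0,0,0,0,0,0,0,0,0,0,0,0,0]}}

```text
time_s: 7.75
ee_pos: [0.6447, -0.2418, -0.0169]
eef_rot: [0.0, -0.047, 0.999, -0.0]
ft_force: [0.0, -0.0, -0.8]
grip_width: 0.0597
grasp_force: 33.1
```

```bash
python3 -c "
from h import *
plan(644,-242,-18.6,95.4,1)"
```

```text
t 7.75 pos [ 644.7 -241.8  -16.9] yaw 95.4 tilt 0.02 F [ 0.01 -0.   -0.76] w 59.7 g 33.1 j6 -2.2
[ 0.0013 -0.0003  0.0034] [-0.  0. -0.]
```

Nearly touching (about 1–2 mm). Down a little more, then release and rise.

Call:
{"method": "step_arm", "body": {"rows": [0,0,0.003,0,0,0,0,0,0,0,0,0,0,0,0,0,0,0,0,0,1,0,0,0,0,0,0,1,0,0,0,0,0,0,1]}}

```text
time_s: 8.25
ee_pos: [0.6447, -0.2418, -0.0183]
eef_rot: [0.0, -0.047, 0.999, -0.0]
ft_force: [-0.1, 1.2, 0.6]
grip_width: 0.0853
grasp_force: 0.0
```

Call:
{"method": "step_arm", "body": {"rows": [0,0,0,0,0,0,1,0,0,-0.02,0,0,0,1,0,0,-0.06,0,0,0,1,0,0,-0.08,0,0,0,1,0,0,-0.08,0,0,0,1]}}

```text
time_s: 8.75
ee_pos: [0.6442, -0.2415, 0.1031]
eef_rot: [-0.0, -0.047, 0.999, 0.0]
ft_force: [-0.2, -0.9, -0.1]
grip_width: 0.0854
grasp_force: 0.0
```

```bash
python3 - <<'E'
from h import *
from rig import ctrl
W,H=cloud(ctrl.camera("scene"));z=W[...,2]
p=W[near(W,(.6425,-.2436),.06)&(z>.022)&(z<.055)]
print("fan",rect(p),np.percentile(p[:,2]*1000,[2,98]))
p=W[near(W,(.443,.155),.07)&(z>.045)&(z<.075)];print("sinkB",rect(p))
for n in("scene","top"):
    W,H=cloud(ctrl.camera(n));z=W[...,2]
    p=W[near(W,(.445,.156),.07)&(z>.045)&(z<.075)];print("sinkB",n,rect(p))
plan(443,156,130,99,12)
E
```

```text
fan n628 c=(642.2,-242.5) size 65.2x60.4 long-axis 5.8 deg, z med 33.0 [22.36475954 38.84553023]
sinkB n487 c=(443.8,155.0) size 84.3x49.6 long-axis 6.8 deg, z med 57.8
sinkB scene n488 c=(443.3,155.0) size 85.3x50.1 long-axis 6.3 deg, z med 57.3
sinkB top n421 c=(444.8,157.1) size 80.0x48.9 long-axis 7.3 deg, z med 55.2
t 8.9 pos [ 647.3 -243.3  107. ] yaw 95.4 tilt 0.5 F [ 0.06  0.2  -0.45] w 85.6 g 0.0 j6 -2.2
[ 0.0276  0.0694 -0.0044] [-0.0001  0.0001 -0.0008]
[ 0.0273  0.0696 -0.0043] [-0.0001  0.0001 -0.0008]
[ 0.0269  0.0697 -0.0043] [-0.0001  0.0001 -0.0008]
[ 0.0265  0.0699 -0.0042] [-0.0001  0.0001 -0.0008]
[ 0.0262  0.07   -0.0042] [-0.0001  0.0001 -0.0008]
[ 0.0258  0.0701 -0.0042] [-0.0001  0.0001 -0.0008]
[ 0.0254  0.0703 -0.0041] [-0.0001  0.0001 -0.0008]
[ 0.0251  0.0704 -0.0041] [-0.0001  0.0001 -0.0008]
[ 0.0247  0.0705 -0.004 ] [-0.0001  0.0001 -0.0008]
[ 0.0243  0.0707 -0.004 ] [-0.0001  0.0001 -0.0008]
[ 0.024   0.0708 -0.0039] [-0.0001  0.0001 -0.0008]
[ 0.0236  0.0709 -0.0039] [-0.0001  0.0001 -0.0008]
```

Call:
{"method": "step_arm", "body": {"rows": [0.027,0.07,-0.004,0,0,0.0,1,0.027,0.07,-0.004,0,0,0,1,0.027,0.07,-0.004,0,0,0,1,0.026,0.07,-0.004,0,0,0,1,0.026,0.07,-0.004,0,0,0,1]}}

```text
time_s: 9.4
ee_pos: [0.5601, -0.0722, 0.1104]
eef_rot: [-0.001, -0.047, 0.999, 0.0]
ft_force: [0.8, -0.2, -1.1]
grip_width: 0.0857
grasp_force: 0.0
```

Call:
{"method": "step_arm", "body": {"rows": [0.026,0.07,-0.004,0,0,-0.002,1,0.026,0.07,-0.004,0,0,-0.002,1,0.025,0.07,-0.004,0,0,0,1,0.025,0.07,-0.004,0,0,0,1,0.024,0.07,-0.004,0,0,0,1]}}

```text
time_s: 9.9
ee_pos: [0.478, 0.0944, 0.1207]
eef_rot: [-0.001, -0.059, 0.998, 0.0]
ft_force: [0.4, 0.1, 0.0]
grip_width: 0.0854
grasp_force: 0.0
```

Call:
{"method": "step_arm", "body": {"rows": [0.024,0.07,-0.004,0,0,0,1,0.024,0.07,-0.004,0,0,0,1,0,0,0,0,0,0,1,0,0,0,0,0,0,1]}}

```text
time_s: 10.3
ee_pos: [0.4469, 0.1602, 0.125]
eef_rot: [-0.0, -0.061, 0.998, -0.0]
ft_force: [0.3, -0.9, -0.4]
grip_width: 0.0852
grasp_force: 0.0
```

```bash
python3 -c "
from h import *
plan(444.3,156,-20,96.8,4)"
```

```text
t 10.3 pos [446.9 160.2 125. ] yaw 96.9 tilt 0.06 F [ 0.3  -0.89 -0.4 ] w 85.2 g 0.0 j6 -1.6
[ 0.0015 -0.0019  0.0725] [-0.     -0.      0.0001]
[ 0.0015 -0.0019  0.0725] [-0.     -0.      0.0001]
[ 0.0015 -0.0019  0.0725] [-0.     -0.      0.0001]
[ 0.0015 -0.0019  0.0725] [-0.     -0.      0.0001]
```

Call:
{"method": "step_arm", "body": {"rows": [0.003,-0.004,0.05,0,0,0,1,0.003,-0.004,0.06,0,0,0,1,0,0,0.07,0,0,0,1,0,0,0.06,0,0,0,1,0,0,0.048,0,0,0,1], "squeeze": 70}}

```text
time_s: 10.8
ee_pos: [0.4446, 0.154, -0.0207]
eef_rot: [-0.001, -0.059, 0.998, -0.0]
ft_force: [0.0, 0.3, -0.8]
grip_width: 0.0851
grasp_force: 0.0
```

Call:
{"method": "step_arm", "body": {"rows": [0,0,0,0,0,0,1,0,0,0,0,0,0,1]}}

```text
time_s: 11.0
ee_pos: [0.4453, 0.1546, -0.0186]
eef_rot: [-0.001, -0.059, 0.998, -0.0]
ft_force: [0.2, -0.6, 0.8]
grip_width: 0.0855
grasp_force: 0.0
```

```bash
python3 -c "
from h import *
plan(444.3,156,-20,96.8,1)"
```

```text
t 11.0 pos [445.3 154.6 -18.6] yaw 96.7 tilt 0.08 F [ 0.2  -0.57  0.76] w 85.5 g 0.0 j6 -1.61
[0.0016 0.003  0.0027] [-0.     -0.0002 -0.0002]
```

Call:
{"method": "step_arm", "body": {"rows": [0.001,0.003,0,0,0,0,1,0,0,0,0,0,0,0,0,0,0,0,0,0,-0.2,0,0,0,0,0,0,-0.2,0,0,0,0,0,0,-0.2]}}

```text
time_s: 11.5
ee_pos: [0.4454, 0.157, -0.0174]
eef_rot: [0.001, -0.06, 0.998, -0.0]
ft_force: [-2.4, -1.8, 7.3]
grip_width: 0.0471
grasp_force: 69.4
```

Call:
{"method": "step_arm", "body": {"rows": [0,0,0,0,0,0,-0.2,0,0,0,0,0,0,-0.2,0,0,0,0,0,0,-0.2,0,0,0,0,0,0,-0.2]}}

```text
time_s: 11.9
ee_pos: [0.4453, 0.157, -0.0174]
eef_rot: [0.001, -0.06, 0.998, -0.0]
ft_force: [-0.6, -1.7, 7.9]
grip_width: 0.0477
grasp_force: 69.4
```

Call:
{"method": "step_arm", "body": {"rows": [0,0,-0.025,0,0,0,-0.2,0,0,-0.035,0,0,0,-0.2,0,0,-0.035,0,0,0,-0.2,0,0,-0.03,0,0,0,-0.2,0,0,-0.015,0,0,0,-0.2]}}

```text
time_s: 12.4
ee_pos: [0.4447, 0.1571, 0.0529]
eef_rot: [0.001, -0.06, 0.998, 0.0]
ft_force: [-0.6, 0.0, -5.3]
grip_width: 0.0473
grasp_force: 70.2
```

Call:
{"method": "step_arm", "body": {"rows": [0,0,0,0,0,0,-0.2,0,0,0,0,0,0,-0.2,0,0,0,0,0,0,-0.2,0,0,0,0,0,0,-0.2,0,0,0,0,0,0,-0.2]}}

```text
time_s: 12.9
ee_pos: [0.444, 0.1569, 0.0509]
eef_rot: [-0.001, -0.059, 0.998, -0.0]
ft_force: [0.4, -0.0, -5.4]
grip_width: 0.0473
grasp_force: 70.3
```

Call:
{"method": "step_arm", "body": {"rows": [0,0,0,0,0,0,-0.2,0,0,0,0,0,0,-0.2]}}

```text
time_s: 13.1
ee_pos: [0.4444, 0.1569, 0.0513]
eef_rot: [-0.0, -0.059, 0.998, -0.0]
ft_force: [0.4, -0.3, -4.3]
grip_width: 0.0474
grasp_force: 70.3
```

```bash
python3 - <<'E'
from h import *
from rig import ctrl
F=[]
for n in("scene","scene","top","top"):
    W,H=cloud(ctrl.camera(n));z=W[...,2];s=ctrl.get_state();F.append(s["ft_force"])
    if n=="scene":
        p=W[near(W,(.445,.156),.055)&(z>.03)]*1000
        for lo in range(30,150,8):
            q=p[(p[:,2]>lo)&(p[:,2]<=lo+8)]
            if len(q): print(lo,len(q),q.min(0).round(),q.max(0).round())
print(np.round(F,2),s["joint_torque"].round(2),s["moment"].round(2))
plan(445,157,-17.4,96.7,1)
E
```

```text
70 28 [455. 133.  73.] [485. 184.  78.]
78 80 [451. 126.  78.] [487. 184.  86.]
86 70 [443. 118.  86.] [486. 193.  94.]
94 86 [444. 118.  94.] [487. 193. 102.]
102 77 [446. 119. 102.] [485. 193. 110.]
110 80 [445. 119. 110.] [487. 194. 118.]
118 176 [419. 118. 118.] [485. 202. 126.]
126 255 [423. 105. 126.] [485. 210. 134.]
134 94 [427. 104. 134.] [483. 211. 141.]
142 69 [427. 104. 142.] [465. 211. 150.]
70 29 [455. 134.  74.] [485. 185.  78.]
78 76 [450. 126.  78.] [485. 184.  86.]
86 75 [444. 118.  86.] [486. 192.  94.]
94 84 [440. 119.  94.] [486. 194. 102.]
102 74 [446. 119. 102.] [484. 192. 110.]
110 87 [445. 120. 110.] [488. 194. 118.]
118 173 [413. 115. 118.] [486. 203. 126.]
126 258 [420. 105. 126.] [486. 211. 134.]
134 96 [426. 104. 134.] [464. 210. 142.]
142 62 [427. 104. 142.] [467. 211. 150.]
[[ 0.75  0.2  -5.46]
 [ 0.8  -0.2  -5.13]
 [-0.88 -1.23 -5.67]
 [-0.53  0.56 -4.6 ]] [-0.000e+00 -3.864e+01 -3.007e+01 -0.000e+00  1.000e-02  0.000e+00] [0.04 0.04 0.08]
t 13.3 pos [444.5 157.   51.5] yaw 96.8 tilt 0.0 F [-0.53  0.56 -4.6 ] w 47.2 g 70.3 j6 -1.6
[-0.0009 -0.      0.1378] [0.     0.     0.0003]
```

The held weight is about 5.1 N, so the blue sink is the heavy one. The sink is at about 73 mm and level. I'll set it back.

Call:
{"method": "step_arm", "body": {"rows": [0,0,0.04,0,0,0,-0.2,0,0,0.045,0,0,0,-0.2,0,0,0.03,0,0,0,-0.2,0,0,0.012,0,0,0,-0.2,0,0,0.004,0,0,0,-0.2]}}

```text
time_s: 13.8
ee_pos: [0.4436, 0.1568, -0.0137]
eef_rot: [-0.001, -0.06, 0.998, -0.0]
ft_force: [-14.1, -3.9, 22.4]
grip_width: 0.0469
grasp_force: 78.9
```

Call:
{"method": "step_arm", "body": {"rows": [0,0,0.004,0,0,0,-0.2,0,0,0,0,0,0,-0.2,0,0,0,0,0,0,-0.2]}}

```text
time_s: 14.1
ee_pos: [0.4441, 0.157, -0.0139]
eef_rot: [-0.001, -0.06, 0.998, -0.0]
ft_force: [-13.0, -2.4, 20.5]
grip_width: 0.0474
grasp_force: 78.9
```

Call:
{"method": "step_arm", "body": {"rows": [0,0,-0.004,0,0,0,-0.2,0,0,0,0,0,0,-0.2,0,0,0,0,0,0,0.3,0,0,0,0,0,0,1,0,0,0,0,0,0,1]}}

```text
time_s: 14.6
ee_pos: [0.445, 0.157, -0.0138]
eef_rot: [0.0, -0.059, 0.998, 0.0]
ft_force: [-0.3, 0.3, -0.4]
grip_width: 0.0819
grasp_force: 0.0
```

Call:
{"method": "step_arm", "body": {"rows": [0,0,0,0,0,0,1,0,0,0,0,0,0,1,0,0,0,0,0,0,1,0,0,-0.03,0,0,0,1,0,0,-0.06,0,0,0,1]}}

```text
time_s: 15.1
ee_pos: [0.4421, 0.1567, 0.0295]
eef_rot: [-0.003, -0.059, 0.998, -0.0]
ft_force: [-0.4, 0.2, 0.9]
grip_width: 0.0851
grasp_force: 0.0
```

Call:
{"method": "step_arm", "body": {"rows": [0,0,-0.08,0,0,0,1,0,0,-0.08,0,0,0,1,0,0,-0.05,0,0,0,1,0,0,0,0,0,0,1]}}

```text
time_s: 15.5
ee_pos: [0.4476, 0.1573, 0.1402]
eef_rot: [0.004, -0.06, 0.998, 0.0]
ft_force: [0.7, -0.2, -0.0]
grip_width: 0.0857
grasp_force: 0.0
```

```bash
python3 - <<'E'
from h import *
from rig import ctrl
for n in("scene","top"):
    c=ctrl.camera(n);W,H=cloud(c);z=W[...,2]
    p=W[near(W,(.445,.156),.07)&(z>.045)&(z<.075)];print("sinkB",n,rect(p) if len(p) else 0)
    p=W[near(W,(.488,-.183),.07)&(z>.045)&(z<.075)];print("sinkY",n,rect(p))
    p=W[near(W,(.6425,-.2436),.06)&(z>.022)&(z<.055)];print("fan",n,rect(p))
plan(488,-183,130,112,12)
E
```

```text
sinkB scene n490 c=(442.9,155.6) size 85.9x49.6 long-axis 6.2 deg, z med 57.8
sinkY scene n478 c=(485.4,-184.6) size 85.8x48.5 long-axis 21.7 deg, z med 57.2
fan scene n625 c=(643.1,-242.2) size 64.8x60.5 long-axis 5.2 deg, z med 32.7
sinkB top n107 c=(446.1,145.6) size 78.0x23.8 long-axis 6.2 deg, z med 55.6
sinkY top n425 c=(487.5,-182.4) size 78.0x48.4 long-axis 21.8 deg, z med 55.3
fan top n309 c=(643.9,-240.5) size 61.2x60.8 long-axis -84.4 deg, z med 31.6
t 15.6 pos [444.7 157.  136.2] yaw 96.8 tilt 0.06 F [ 0.59 -0.56 -0.11] w 85.3 g 0.0 j6 -1.6
[-0.0004 -0.0571  0.001 ] [-0.      0.     -0.0035]
[ 0.0008 -0.0571  0.001 ] [-0.      0.     -0.0035]
[ 0.0021 -0.0571  0.001 ] [-0.      0.     -0.0035]
[ 0.0033 -0.057   0.001 ] [-0.      0.     -0.0035]
[ 0.0046 -0.0569  0.001 ] [-0.      0.     -0.0035]
[ 0.0059 -0.0568  0.001 ] [-0.      0.     -0.0035]
[ 0.0071 -0.0567  0.001 ] [-0.      0.     -0.0035]
[ 0.0084 -0.0565  0.001 ] [-0.      0.     -0.0035]
[ 0.0096 -0.0563  0.001 ] [-0.      0.     -0.0035]
[ 0.0108 -0.0561  0.001 ] [-0.      0.     -0.0035]
[ 0.0121 -0.0558  0.001 ] [-0.      0.     -0.0035]
[ 0.0133 -0.0555  0.001 ] [-0.      0.     -0.0035]
```

The blue sink stands upright and centred with its top at 58–60. Next, the yellow one.

Call:
{"method": "step_arm", "body": {"rows": [0,-0.057,0,0,0,-0.0035,1,0.001,-0.057,0,0,0,-0.0035,1,0.002,-0.057,0,0,0,-0.0035,1,0.003,-0.057,0,0,0,-0.0035,1,0.005,-0.057,0,0,0,-0.0035,1]}}

```text
time_s: 16.1
ee_pos: [0.4609, 0.0145, 0.134]
eef_rot: [-0.002, -0.115, 0.993, 0.001]
ft_force: [0.3, 0.5, 0.1]
grip_width: 0.0854
grasp_force: 0.0
```

Call:
{"method": "step_arm", "body": {"rows": [0.006,-0.057,0,0,0,-0.0035,1,0.007,-0.057,0,0,0,-0.0035,1,0.008,-0.057,0,0,0,-0.0035,1,0.01,-0.056,0,0,0,-0.0035,1,0.011,-0.056,0,0,0,-0.0035,1]}}

```text
time_s: 16.6
ee_pos: [0.4788, -0.1272, 0.1338]
eef_rot: [-0.001, -0.169, 0.986, 0.001]
ft_force: [-0.7, 0.3, -0.2]
grip_width: 0.0856
grasp_force: 0.0
```

Call:
{"method": "step_arm", "body": {"rows": [0.012,-0.056,0,0,0,-0.0035,1,0.013,-0.055,0,0,0,-0.0035,1,0,0,0,0,0,0,1,0,0,0,0,0,0,1]}}

```text
time_s: 17.0
ee_pos: [0.4862, -0.1826, 0.134]
eef_rot: [-0.001, -0.189, 0.982, 0.001]
ft_force: [0.8, 0.2, 0.0]
grip_width: 0.0859
grasp_force: 0.0
```

```bash
python3 -c "
from h import *
plan(487,-183.3,-18,111.8,4)"
```

```text
t 17.0 pos [ 486.2 -182.6  134. ] yaw 111.8 tilt 0.22 F [0.82 0.22 0.02] w 85.9 g 0.0 j6 -2.54
[-0.0004 -0.0007  0.076 ] [ 0.0001 -0.0001  0.    ]
[-0.0004 -0.0006  0.076 ] [ 0.0001 -0.0001  0.    ]
[-0.0003 -0.0006  0.076 ] [ 0.0001 -0.0001  0.    ]
[-0.0003 -0.0005  0.076 ] [ 0.0001 -0.0001  0.    ]
```

Call:
{"method": "step_arm", "body": {"rows": [-0.001,-0.001,0.05,0,0,0,1,0,-0.001,0.075,0,0,0,1,0,0,0.075,0,0,0,1,0,0,0.065,0,0,0,1,0,0,0.039,0,0,0,1]}}

```text
time_s: 17.5
ee_pos: [0.4857, -0.1808, -0.0195]
eef_rot: [-0.002, -0.191, 0.982, 0.002]
ft_force: [-0.3, 0.1, 0.1]
grip_width: 0.0856
grasp_force: 0.0
```

Call:
{"method": "step_arm", "body": {"rows": [0,0,0,0,0,0,1,0,0,0,0,0,0,0,0,0,0,0,0,0,-0.2,0,0,0,0,0,0,-0.2,0,0,0,0,0,0,-0.2]}}

```text
time_s: 18.0
ee_pos: [0.4896, -0.1844, -0.0143]
eef_rot: [0.001, -0.19, 0.982, -0.001]
ft_force: [0.4, 0.5, 7.1]
grip_width: 0.047
grasp_force: 72.9
```

Call:
{"method": "step_arm", "body": {"rows": [0,0,0,0,0,0,-0.2,0,0,0,0,0,0,-0.2,0,0,0,0,0,0,-0.2,0,0,0,0,0,0,-0.2]}}

```text
time_s: 18.4
ee_pos: [0.4896, -0.1844, -0.0143]
eef_rot: [0.001, -0.19, 0.982, -0.001]
ft_force: [-0.5, 1.1, 6.8]
grip_width: 0.0474
grasp_force: 72.9
```

Call:
{"method": "step_arm", "body": {"rows": [0,0,-0.025,0,0,0,-0.2,0,0,-0.035,0,0,0,-0.2,0,0,-0.035,0,0,0,-0.2,0,0,-0.03,0,0,0,-0.2,0,0,-0.01,0,0,0,-0.2]}}

```text
time_s: 18.9
ee_pos: [0.4892, -0.1845, 0.0538]
eef_rot: [0.001, -0.19, 0.982, -0.001]
ft_force: [0.9, -0.4, -1.9]
grip_width: 0.0474
grasp_force: 72.2
```

Call:
{"method": "step_arm", "body": {"rows": [0,0,0,0,0,0,-0.2,0,0,0,0,0,0,-0.2,0,0,0,0,0,0,-0.2,0,0,0,0,0,0,-0.2,0,0,0,0,0,0,-0.2]}}

```text
time_s: 19.4
ee_pos: [0.4879, -0.1836, 0.0509]
eef_rot: [-0.0, -0.19, 0.982, 0.0]
ft_force: [-0.3, -0.5, -1.5]
grip_width: 0.0475
grasp_force: 72.2
```

```bash
python3 - <<'E'
from h import *
from rig import ctrl
F=[]
for n in("scene",)*4:
    W,H=cloud(ctrl.camera(n));z=W[...,2];F.append(ctrl.get_state()["ft_force"])
p=W[near(W,(.489,-.184),.06)&(z>.03)&(z<.14)]*1000
for lo in range(30,150,8):
    q=p[(p[:,2]>lo)&(p[:,2]<=lo+8)]
    if len(q): print(lo,len(q),q.min(0).round(),q.max(0).round())
print(np.round(F,2));plan(487.5,-183.5,-14.3,111.8,1)
E
```

```text
62 1 [ 527. -189.   69.] [ 527. -189.   69.]
70 70 [ 497. -206.   70.] [ 533. -149.   78.]
78 68 [ 506. -209.   78.] [ 533. -148.   86.]
86 74 [ 479. -221.   86.] [ 532. -148.   94.]
94 83 [ 477. -220.   94.] [ 533. -147.  102.]
102 79 [ 480. -218.  102.] [ 534. -147.  110.]
110 91 [ 479. -217.  110.] [ 532. -148.  118.]
118 251 [ 456. -218.  118.] [ 533. -142.  126.]
126 175 [ 463. -229.  126.] [ 531. -129.  134.]
134 99 [ 460. -232.  134.] [ 523. -128.  140.]
[[-0.07 -0.18 -1.66]
 [-1.23  0.19 -2.13]
 [ 0.54  0.41 -1.65]
 [ 0.77 -0.14 -2.62]]
t 19.6 pos [ 488.2 -183.7   51.3] yaw 111.9 tilt 0.02 F [ 0.77 -0.14 -2.62] w 47.5 g 72.2 j6 -2.54
[0.0011 0.0009 0.1312] [ 0.     -0.      0.0004]
```

Yellow weighs about 2 N, so it is the lighter one. I'll set it back on its pad; the contact height should be near −14.3.

Call:
{"method": "step_arm", "body": {"rows": [0.001,0.001,0.035,0,0,0,-0.2,0,0,0.04,0,0,0,-0.2,0,0,0.03,0,0,0,-0.2,0,0,0.012,0,0,0,-0.2,0,0,0.004,0,0,0,-0.2]}}

```text
time_s: 20.1
ee_pos: [0.4872, -0.1833, -0.0096]
eef_rot: [-0.0, -0.19, 0.982, 0.0]
ft_force: [-0.1, 0.0, -1.4]
grip_width: 0.0474
grasp_force: 72.3
```

Call:
{"method": "step_arm", "body": {"rows": [0,0,0.002,0,0,0,-0.2,0,0,0,0,0,0,-0.2,0,0,0,0,0,0,-0.2]}}

```text
time_s: 20.4
ee_pos: [0.4882, -0.1839, -0.0093]
eef_rot: [0.0, -0.19, 0.982, -0.0]
ft_force: [0.1, -0.3, -2.5]
grip_width: 0.0473
grasp_force: 72.3
```

Call:
{"method": "step_arm", "body": {"rows": [0,0,0.004,0,0,0,-0.2,0,0,0.004,0,0,0,-0.2,0,0,0,0,0,0,-0.2,0,0,0,0,0,0,-0.2]}}

```text
time_s: 20.8
ee_pos: [0.4875, -0.1835, -0.0141]
eef_rot: [-0.0, -0.19, 0.982, 0.0]
ft_force: [0.5, -0.1, -1.0]
grip_width: 0.0471
grasp_force: 72.3
```

Call:
{"method": "step_arm", "body": {"rows": [0,0,0.002,0,0,0,-0.2,0,0,0,0,0,0,-0.2,0,0,0,0,0,0,0.3,0,0,0,0,0,0,1,0,0,0,0,0,0,1]}}

```text
time_s: 21.3
ee_pos: [0.4878, -0.1836, -0.0149]
eef_rot: [0.0, -0.19, 0.982, -0.0]
ft_force: [0.1, 0.5, 0.1]
grip_width: 0.0818
grasp_force: 0.0
```

Call:
{"method": "step_arm", "body": {"rows": [0,0,0,0,0,0,1,0,0,0,0,0,0,1,0,0,-0.03,0,0,0,1,0,0,-0.06,0,0,0,1,0,0,-0.08,0,0,0,1]}}

```text
time_s: 21.8
ee_pos: [0.4859, -0.1825, 0.0691]
eef_rot: [-0.002, -0.19, 0.982, 0.002]
ft_force: [-0.4, -0.1, 0.7]
grip_width: 0.0853
grasp_force: 0.0
```

Call:
{"method": "step_arm", "body": {"rows": [0,0,-0.08,0,0,0,1,0,0,-0.05,0,0,0,1,0,0,0,0,0,0,1,0,0,0,0,0,0,1]}}

```text
time_s: 22.2
ee_pos: [0.4878, -0.1836, 0.1353]
eef_rot: [0.0, -0.19, 0.982, -0.0]
ft_force: [0.0, 0.4, 0.1]
grip_width: 0.0857
grasp_force: 0.0
```

```bash
python3 - <<'E'
from h import *
from rig import ctrl
for n in("scene","top"):
    c=ctrl.camera(n);W,H=cloud(c);z=W[...,2]
    for k,g in dict(sinkB=(.445,.156),sinkY=(.487,-.183)).items():
        p=W[near(W,g,.07)&(z>.045)&(z<.075)];print(k,n,rect(p) if len(p) else 0)
plan(444,156.3,130,96.5,12)
E
```

```text
sinkB scene n493 c=(444.4,155.8) size 85.4x49.6 long-axis 6.3 deg, z med 57.9
sinkY scene n479 c=(486.0,-184.8) size 85.3x48.7 long-axis 21.8 deg, z med 57.3
sinkB top n426 c=(445.4,158.1) size 78.9x49.0 long-axis 6.0 deg, z med 55.3
sinkY top n163 c=(486.6,-182.2) size 79.9x47.0 long-axis 23.6 deg, z med 55.4
t 22.3 pos [ 486.6 -182.9  133.5] yaw 111.9 tilt 0.15 F [-0.39 -0.22 -0.56] w 85.5 g 0.0 j6 -2.54
[-0.0145  0.0551  0.0007] [ 0.     -0.      0.0036]
[-0.0133  0.0554  0.0007] [ 0.     -0.      0.0036]
[-0.012   0.0557  0.0007] [ 0.     -0.      0.0036]
[-0.0108  0.056   0.0007] [ 0.     -0.      0.0036]
[-0.0095  0.0562  0.0007] [ 0.     -0.      0.0036]
[-0.0083  0.0564  0.0006] [ 0.     -0.      0.0036]
[-0.007   0.0566  0.0006] [ 0.     -0.      0.0036]
[-0.0057  0.0567  0.0006] [ 0.     -0.      0.0036]
[-0.0045  0.0568  0.0006] [ 0.     -0.      0.0036]
[-0.0032  0.0569  0.0006] [ 0.     -0.      0.0036]
[-0.0019  0.057   0.0006] [ 0.     -0.      0.0036]
[-0.0006  0.057   0.0006] [ 0.     -0.      0.0036]
```

Call:
{"method": "step_arm", "body": {"rows": [-0.014,0.055,0,0,0,0.0036,1,-0.013,0.055,0,0,0,0.0036,1,-0.012,0.056,0,0,0,0.0036,1,-0.011,0.056,0,0,0,0.0036,1,-0.01,0.056,0,0,0,0.0036,1], "squeeze": 100}}

```text
time_s: 22.8
ee_pos: [0.4684, -0.041, 0.1332]
eef_rot: [-0.001, -0.134, 0.991, 0.001]
ft_force: [0.9, -0.0, -0.2]
grip_width: 0.0852
grasp_force: 0.0
```

Call:
{"method": "step_arm", "body": {"rows": [-0.008,0.056,0,0,0,0.0036,1,-0.007,0.057,0,0,0,0.0036,1,-0.006,0.057,0,0,0,0.0036,1,-0.005,0.057,0,0,0,0.0036,1,-0.003,0.057,0,0,0,0.0036,1]}}

```text
time_s: 23.3
ee_pos: [0.4509, 0.1005, 0.1333]
eef_rot: [-0.002, -0.078, 0.997, 0.0]
ft_force: [0.0, -1.3, -0.8]
grip_width: 0.0855
grasp_force: 0.0
```

Call:
{"method": "step_arm", "body": {"rows": [-0.002,0.057,0,0,0,0.0036,1,-0.001,0.057,0,0,0,0.0036,1,0,0,0,0,0,0,1,0,0,0,0,0,0,1]}}

```text
time_s: 23.7
ee_pos: [0.4445, 0.1561, 0.1336]
eef_rot: [-0.001, -0.057, 0.998, -0.0]
ft_force: [1.1, 0.3, 0.7]
grip_width: 0.0855
grasp_force: 0.0
```

```bash
python3 -c "
from h import *
plan(445,156.6,-18,96.4,4)"
```

```text
t 23.7 pos [444.5 156.1 133.6] yaw 96.5 tilt 0.16 F [1.07 0.33 0.69] w 85.5 g 0.0 j6 -1.6
[-0.0005  0.0002  0.0758] [-0.     -0.0001  0.0001]
[-0.0004  0.0002  0.0758] [-0.     -0.0001  0.0001]
[-0.0004  0.0002  0.0758] [-0.     -0.0001  0.0001]
[-0.0003  0.0002  0.0758] [-0.     -0.0001  0.0001]
```

Call:
{"method": "step_arm", "body": {"rows": [-0.001,0.001,0.05,0,0,0,1,0,0,0.075,0,0,0,1,0,0,0.075,0,0,0,1,0,0,0.065,0,0,0,1,0,0,0.039,0,0,0,1]}}

```text
time_s: 24.2
ee_pos: [0.4438, 0.155, -0.0202]
eef_rot: [-0.002, -0.055, 0.998, -0.0]
ft_force: [0.4, 0.6, -0.4]
grip_width: 0.0854
grasp_force: 0.0
```

Call:
{"method": "step_arm", "body": {"rows": [0,0,0,0,0,0,1,0,0,0,0,0,0,0,0,0,0,0,0,0,-0.2,0,0,0,0,0,0,-0.2,0,0,0,0,0,0,-0.2]}}

```text
time_s: 24.7
ee_pos: [0.4478, 0.1566, -0.0153]
eef_rot: [0.002, -0.056, 0.998, 0.0]
ft_force: [0.4, -0.5, 6.4]
grip_width: 0.0471
grasp_force: 104.2
```

Call:
{"method": "step_arm", "body": {"rows": [0,0,0,0,0,0,-0.2,0,0,0,0,0,0,-0.2,0,0,0,0,0,0,-0.2,0,0,0,0,0,0,-0.2]}}

```text
time_s: 25.1
ee_pos: [0.4478, 0.1566, -0.0153]
eef_rot: [0.002, -0.056, 0.998, -0.0]
ft_force: [0.2, -1.9, 6.5]
grip_width: 0.0473
grasp_force: 104.3
```

Call:
{"method": "step_arm", "body": {"rows": [0,0,-0.03,0,0,0,-0.2,0,0,-0.04,0,0,0,-0.2,0,0,-0.05,0,0,0,-0.2,0,0,-0.05,0,0,0,-0.2,0,0,-0.03,0,0,0,-0.2]}}

```text
time_s: 25.6
ee_pos: [0.4464, 0.1566, 0.0848]
eef_rot: [0.001, -0.056, 0.998, -0.0]
ft_force: [0.2, 0.5, -4.9]
grip_width: 0.0472
grasp_force: 103.9
```

Call:
{"method": "step_arm", "body": {"rows": [0,0,0,0,0,0,-0.2,0,0,0,0,0,0,-0.2,0,0,0,0,0,0,-0.2]}}

```text
time_s: 25.9
ee_pos: [0.4447, 0.1564, 0.0817]
eef_rot: [-0.001, -0.056, 0.998, -0.0]
ft_force: [-0.7, 0.6, -5.7]
grip_width: 0.0472
grasp_force: 104.2
```

```bash
python3 -c "
from h import *
plan(650.5,103,85,96.4,8)"
```

```text
t 25.9 pos [444.7 156.4  81.7] yaw 96.4 tilt 0.15 F [-0.74  0.61 -5.66] w 47.2 g 104.2 j6 -1.6
[-0.0496 -0.019  -0.001 ] [ 0.     -0.0001 -0.    ]
[-0.0496 -0.019  -0.0009] [ 0.     -0.0001 -0.    ]
[-0.0496 -0.019  -0.0009] [ 0.     -0.0001 -0.    ]
[-0.0496 -0.019  -0.0009] [ 0.     -0.0001 -0.    ]
[-0.0496 -0.019  -0.0009] [ 0.     -0.0001 -0.    ]
[-0.0496 -0.019  -0.0009] [ 0.     -0.0001 -0.    ]
[-0.0496 -0.019  -0.0009] [ 0.     -0.0001 -0.    ]
[-0.0496 -0.019  -0.0009] [ 0.     -0.0001 -0.    ]
```

Call:
{"method": "step_arm", "body": {"rows": [-0.02,-0.008,0,0,0,0,-0.2,-0.04,-0.015,0,0,0,0,-0.2,-0.05,-0.019,0,0,0,0,-0.2,-0.05,-0.019,0,0,0,0,-0.2,-0.05,-0.019,0,0,0,0,-0.2]}}

```text
time_s: 26.4
ee_pos: [0.556, 0.1278, 0.0818]
eef_rot: [-0.001, -0.056, 0.998, -0.0]
ft_force: [0.1, 0.2, -4.1]
grip_width: 0.0473
grasp_force: 104.1
```

Call:
{"method": "step_arm", "body": {"rows": [-0.05,-0.019,0.003,0,0,0,-0.2,-0.05,-0.019,0.003,0,0,0,-0.2,-0.05,-0.019,0.002,0,0,0,-0.2,-0.027,-0.01,0.002,0,0,0,-0.2,-0.01,-0.005,0,0,0,0,-0.2]}}

```text
time_s: 26.9
ee_pos: [0.6529, 0.102, 0.0762]
eef_rot: [-0.001, -0.055, 0.998, -0.0]
ft_force: [0.8, 0.6, -5.2]
grip_width: 0.047
grasp_force: 104.1
```

Call:
{"method": "step_arm", "body": {"rows": [0,0,0,0,0,0,-0.2,0,0,0,0,0,0,-0.2,0,0,0,0,0,0,-0.2,0,0,0,0,0,0,-0.2,0,0,0,0,0,0,-0.2]}}

```text
time_s: 27.4
ee_pos: [0.6515, 0.1034, 0.0783]
eef_rot: [0.0, -0.056, 0.998, -0.0]
ft_force: [0.6, -0.2, -5.8]
grip_width: 0.0471
grasp_force: 104.1
```

```bash
python3 - <<'E'
from h import *
from rig import ctrl
plan(650.5,103,75,96.4,1)
a=ctrl.camera("top");b=ctrl.camera("scene");W,H=cloud(b);z=W[...,2]
p=W[near(W,(.65,.103),.06)&(z>.05)&(z<.17)]*1000
for lo in range(50,165,6):
    q=p[(p[:,2]>lo)&(p[:,2]<=lo+6)]
    if len(q): print(lo,len(q),np.percentile(q,2,0).round(),np.percentile(q,98,0).round())
for k,g in dict(sinkY=(.487,-.183)).items():
    q=W[near(W,g,.07)&(z>.045)&(z<.075)];print(k,rect(q))
q=W[near(W,(.6425,-.2436),.06)&(z>.022)&(z<.055)];print("fan",rect(q))
cv2.imwrite("pics/end.png",b["frame"])
E
```

```text
t 27.4 pos [651.5 103.4  78.3] yaw 96.4 tilt 0.01 F [ 0.61 -0.16 -5.79] w 47.1 g 104.1 j6 -1.7
[ 0.002  -0.0005  0.0065] [-0.  0.  0.]
92 1 [686. 105.  97.] [686. 105.  97.]
98 54 [663.  80.  98.] [690. 129. 104.]
104 78 [666.  78. 104.] [691. 127. 110.]
110 60 [665.  76. 110.] [690. 130. 115.]
116 71 [654.  67. 116.] [690. 135. 122.]
122 71 [654.  67. 122.] [690. 138. 128.]
128 77 [654.  66. 128.] [690. 139. 134.]
134 85 [653.  67. 134.] [691. 138. 140.]
140 87 [646.  70. 140.] [690. 135. 146.]
146 232 [630.  66. 146.] [689. 132. 152.]
152 265 [638.  60. 152.] [688. 150. 158.]
158 131 [639.  52. 158.] [670. 156. 164.]
164 78 [636.  49. 164.] [670. 160. 170.]
sinkY n481 c=(485.2,-185.3) size 84.2x48.7 long-axis 21.7 deg, z med 57.1
fan n625 c=(642.3,-242.6) size 64.8x60.7 long-axis 5.6 deg, z med 32.9
```

View pics/end.png

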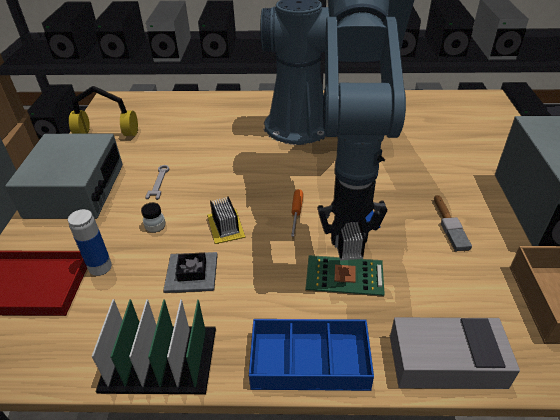

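The picture shows the fan on the mat (190,268), the light sink on the yellow pad (225,218), and the heavy sink level above the chip (348,245). Its underside is about 86 mm above the plate. The bystanders have not moved. Handing in.

```bash
python3 -c "
from rig import ctrl
print(ctrl.finish_job())"
```

```text
the job is handed in; nothing more can be done
None
```

I handed the job in; no verdict came back. By my last measurements the fan lies flat on the foam mat and the lighter yellow-pad sink (about 2 N) stands released on its pad. The heavier blue-pad sink (about 5.2 N) is held level about 86 mm above the chip plate.

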